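Lengthen the hand mill's crank arm and turn it over

TASK

Set the hand mill on the worktop to its long crank arm: press the spring button in the side of the arm flush and slide the arm's sleeve outward until the button pops out again through the other hole, before you turn the mill. Then take the knob and turn the crank clockwise, seen from above, at least one full turn, steadily through the heavy point of the turn without letting the crank jump or spin. Leave the things around the mill standing where they are.

Things in the scene. Friction and masses are not known exactly. Their poses are not given: they have to be found in the camera images.
- mill: Hand mill: round aluminium housing 96 mm in diameter on a 120 mm black rubber foot, dark steel cap, small dark drawer front with a wooden knob on its own -x side; fixed to the worktop. Overall 189 mm high with the crank. Origin: centre of the foot's underside, on the worktop; z up, the vertical crank axis passes through the origin.
- mill_axis (a point): Point on the vertical crank axis at the height of the arm's centre line, 145 mm above the worktop (axes of the mill).
- crank (a joint): Turn of the crank, rad; grows clockwise from above, without end; starts -0.6 to 0.6; at 0 the arm points along the mill's own -x. Friction 0.3 N m. Heavy point: centred where the arm points along the mill's +x (pi, then every turn); from 1.2 rad before it a spring pushes back with about 0.5 N m, for 1.2 rad after it pushes forward as strongly: let go there, the crank jumps.
- crank_arm (a point): Point on the centre line of the crank arm, 56 mm from the crank axis, where the button sits (it turns with the crank). Its x axis points outward along the arm, z up; the button is on the arm's +y side.
- sleeve (a joint): Slide of the sleeve outward, m: 0 short (start), 0.028 long (button through the inner hole, 28 mm nearer the hub). Play in a hole 0.75 mm each way, friction 2.5 N, end stop 0.042. The sleeve is a level aluminium square tube 22 mm wide, 26 high, 89 long, wall 2, centre line 145 mm above the worktop, on a bar fixed to the hub; short, it spans 15 to 104 mm from the axis.
- button (a joint): How far the button is pressed in, m: 0 fully out, 0.005 flush with the outside of the sleeve, 0.007 riding under the sleeve's wall. Spring 4 N when out, about 10 N at 7 mm. Out, it locks the sleeve; held flush, a pull of about 10 N pushes its dome under the wall; it springs out when the other hole comes over it, unless a finger covers that hole.
- button_top (a point): Top of the button's dome: round-ended steel pin, 12 mm in diameter, on the bar, standing 5 mm out of the sleeve's side through a 13.5 mm hole, 56 mm from the crank axis, at the height of the arm's centre line; it does not move along the arm. Finger pads that squeeze the tube across, one on the button, press it flush and hold the sleeve for the pull.
- knob_mid (a point): Middle of the wooden turning knob, 30 mm above the sleeve's centre line (175 mm above the worktop): upright, round, 24 mm in diameter, 28 high, top at 189 mm; spins freely at the outer end of the sleeve, 88 mm from the crank axis when short, 116 mm when long. x points outward along the arm, z up.
- espresso_cup: White espresso cup, 59x83x55 mm; bystander, origin under its centre.
- teaspoon: Steel teaspoon, 130x27x11 mm; bystander, origin under its centre.
- jam_jar: Glass jam jar with white lid, 64 mm wide, 87 mm high; bystander, origin under its centre.
- tomato_tin: Food tin, 57 mm in diameter, 72 mm high; bystander, origin under its centre.
- pepper_jar: Spice jar, 42 mm wide, 96 mm high; bystander, origin under its centre.
- sardine_tin: Flat tin, 63x105x24 mm; bystander, origin under its centre.

How it is judged:
By the outcome, as a careful person would: the job done as asked, in the order asked, and still so for the second after the job is handed in, with the robot touching nothing.
It also fails if it takes over 64 s, if anything falls off the work surface, if the arm or the gripper's body presses on something with over 40 N, if the wrist force passes 120 N, or if a joint passes its speed limit or range.

ROBOT

A 7-joint arm with a two-finger parallel gripper is mounted at the origin on a cart in front of the work surface, level with it; the furniture and walls round the work are solid. World frame = base frame: x ahead of the robot, y to its left, z up, the work surface at z = 0. Lengths are in m, angles in rad, forces in N, time in s.
With the tool pointing down it reaches from about 0.425 to 0.875 m from the base axis. Payload 8.4 kg.
Tool frame: the origin (TCP) lies at the very end of the fingers, on their centre line; the grasp point (between the pads) lies bot.grip_point_offset behind it (bot.grip_point_offset is the distance from the TCP to the grasp point, in m); z points along the fingers, y is the line along which they close (so a half turn about z gives the same grasp; the last joint's range is limited). The gripper opens to 87 mm and grips with 3 to 60 N. Pads are 19 mm wide; open, the fingers measure 117 mm over their backs; the gripper's body (75 mm by 190 mm) begins 51 mm behind the grasp point.
Start: joints at [1.039, 0.333, 0.04, 1.465, -0.013, 1.343, -0.059], TCP at [0.273, -0.59, 0.223] pointing down, gripper open.
Joint ranges: [-2.58, 2.58], [-0.38, 2.09], [-1.3, 1.39], [0.25, 2.4], [-1.5, 4.64], [0.08, 2.09], [-2.65, 2.65]. Speed limits (rad/s): [2.22, 2.22, 2.79, 2.79, 3.14, 3.14, 3.14].

INTERFACE

Orientations are given as a rotation vector (axis times angle).
In Python, from workcell import status, optics, close_job, bot gives the robot as it stands.
- The arm moves only by the tool apply_moves, never from a script. Its argument "commands" is a list of rows, each a list of 3 entries, a list of its own where there are three numbers: the shift along the tool's x, y, z in cm, then the turn, a rotation vector about the tool's x, y, z in rad, then the finger opening in cm, from 0 to 8.7. A call has 1 to 20 rows; each row is the pose to reach, as a shift and turn from the pose commanded when the call began, along the tool's axes at that moment; what a row does not reach only later rows make up. A row lasts 1/10 s, in which the tool goes at most 50 mm and 8.59 degrees, less where a joint would pass 70% of its speed; a pose out of reach is approached as far as the arm can. A call with a gripper value outside its range is refused whole. The fingers move at their own pace and stop on an object; the grip force is fixed at half the most. Time passes only in rows, so rows that repeat a pose let the fingers close. It gives the time, the measured TCP pose, the force, the opening and the grip force at its end, in the units of the state.
- status.get_state(): the state, without advancing time (a new reading comes with each control period).
- optics.camera(name): name is "side" or "top"; returns the picture (400x640x3 uint8, red, green, blue); there is no depth.
- optics.camera_model(name): a dict with "mtx" (3x3 intrinsics, pixels), "R" (3x3) and "t" (3): a world point X has camera coordinates R X + t. Camera axes: x right, y down, z forward; pixel columns grow to the right and rows downward; lengths in m; the calibration is good to about 2 mm. A picture is of the moment at which its call begins. camera_model takes no time and is no camera call.
- close_job(): hands the job in; it is judged then, once.
The state is a dict: "clock": time; "qpos": joint angles; "joint_vel": joint speeds; "tau": joint torques, N m; "eef_pos": TCP position; "ee_rot": TCP orientation; "ft_force": force on the tool from outside, world axes, zero at the start; "wrist_torque": the same for the moment, N m; "width": finger opening in m; "gripper_force": force on a finger pad.
Only numpy, scipy, OpenCV 4.12 (cv2) and the standard library are available. Lean on these libraries where they do the work, as an engineer would, in place of code of your own. Each camera call takes 0.05 s, during which the arm holds its last target. There are 200 camera calls.

## Working session

There is one attempt and no reset: what is moved stays moved. The work goes in short steps, Python scripts to look and compute and a tool call to move; the robot and the scene stay as the last step left them, time stands still between calls to the robot, and variables do not carry over. Pictures are saved under pics/ and viewed, at most 10 in all, crops included, and the job is handed in when it is done.

Besides the shell and the picture viewer there is one more tool, called in YAML: its name, and indented under it one key for each argument. apply_moves: Moves the arm, as the interface text tells. Its arguments: {"type":"object","properties":{"commands":{"type":"array","items":{"type":"array"}}},"required":["commands"]}

```bash
ls; mkdir -p pics
python3 - <<'E'
from workcell import status, optics, bot
import cv2
s=status.get_state(); print(s); print(bot.grip_point_offset)
for n in("side","top"):
    im=optics.camera(n); cv2.imwrite(f"pics/{n}0.png",im[:,:,::-1]); m=optics.camera_model(n); print(n,m)
E
```

```text
pics
{'clock': 0.0, 'qpos': array([ 1.03879934,  0.33389763,  0.03987216,  1.46629449, -0.01340512,
        1.34328639, -0.05852745]), 'joint_vel': array([ 5.01725971e-05,  1.11255539e-04, -1.99290520e-04,  1.03656221e-03,
        6.16653852e-04, -6.48692219e-05,  7.90989459e-04]), 'tau': array([ 7.11426037e-04, -6.56370735e+01,  1.33518767e+00, -4.03809536e+01,
       -6.00255956e-02,  4.49011708e-02,  1.71430083e-04]), 'eef_pos': array([ 0.27239277, -0.58964635,  0.22165646]), 'ee_rot': array([-3.06681631e+00, -6.74139816e-01,  7.04521848e-04]), 'ft_force': array([-1.16085758, -0.04177992,  1.0476914 ]), 'wrist_torque': array([0.0532336 , 0.01154456, 0.04346502]), 'gripper_force': 0.0, 'width': 0.08717475180741587}
0.0187
side {'mtx': array([[407.72412898,   0.        , 315.04108379],
       [  0.        , 407.72412898, 197.52853985],
       [  0.        ,   0.        ,   1.        ]]), 'R': array([[ 0.99825343, -0.05481417, -0.02203413],
       [-0.04811561, -0.53795768, -0.84159754],
       [ 0.03427804,  0.84118781, -0.53965552]]), 't': array([-0.52839146,  0.12037294,  0.94495905])}
top {'mtx': array([[392.93094423,   0.        , 320.10699403],
       [  0.        , 392.93094423, 199.28094097],
       [  0.        ,   0.        ,   1.        ]]), 'R': array([[-0.02372169, -0.99918241, -0.03273839],
       [-0.99013987,  0.02800418, -0.1372545 ],
       [ 0.13805909,  0.02915967, -0.98999465]]), 't': array([-0.01020597,  0.5567106 ,  0.9549869 ])}
```

View pics/side0.png

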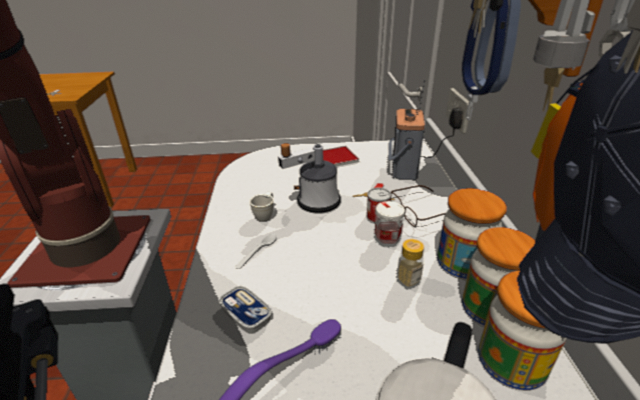

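View pics/top0.png

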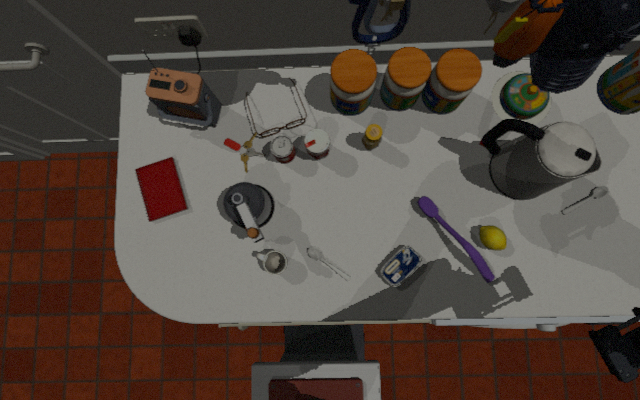

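The side view shows the mill at about (318,190) and its brown knob at (285,150). In the top view the foot is at about (249,205) and the knob at (253,232). I'll zoom in on both and triangulate.

```bash
cat > h.py <<'E'
import numpy as np, cv2
from workcell import optics
M={n:optics.camera_model(n) for n in("side","top")}
def ray(n,p):
    m=M[n]; d=m["R"].T@np.linalg.inv(m["mtx"])@np.array([p[0],p[1],1.]); return -m["R"].T@m["t"], d/np.linalg.norm(d)
def plane(n,p,z):
    o,d=ray(n,p); return o+d*(z-o[2])/d[2]
def tri(ps,pt):
    A=np.zeros((3,3));b=np.zeros(3);R=[ray("side",ps),ray("top",pt)]
    for o,d in R:
        P=np.eye(3)-np.outer(d,d);A+=P;b+=P@o
    X=np.linalg.solve(A,b); return X,[np.linalg.norm((np.eye(3)-np.outer(d,d))@(X-o)) for o,d in R]
def proj(n,X):
    m=M[n]; c=m["mtx"]@(m["R"]@np.asarray(X)+m["t"]); return c[:2]/c[2]
E
python3 - <<'E'
from h import *
S=cv2.imread("pics/side0.png");T=cv2.imread("pics/top0.png")
a=cv2.resize(S[135:215,265:345],(400,400),interpolation=cv2.INTER_NEAREST)
b=cv2.resize(T[170:250,210:290],(400,400),interpolation=cv2.INTER_NEAREST)
cv2.imwrite("pics/zoom.png",np.hstack([a,b]))
for n,I,(x0,y0,x1,y1) in(("side",S,(270,140,300,165)),("top",T,(240,220,268,250))):
    h=cv2.cvtColor(I,cv2.COLOR_BGR2HSV)[y0:y1,x0:x1]
    m=((h[...,0]<16)&(h[...,1]>100)&(h[...,2]>50)).astype(np.uint8)
    k,l,st,c=cv2.connectedComponentsWithStats(m)
    for i in range(1,k):
        if st[i,4]>8: print(n,st[i],c[i]+[x0,y0])
E
```

```text
side [11  3  9 14 94] [285.05319149 149.11702128]
top [ 6  8 12 10 80] [251.7375 232.45  ]
```

View pics/zoom.png

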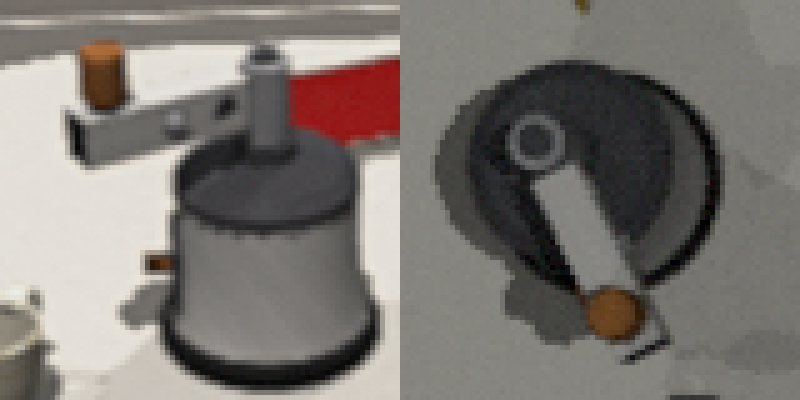

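The zoom shows the hub top at top-view px (237.6,198) and side px (318,144.5). The button dome is at side px (300.3,160), on the face towards the side camera, with the dark inner hole at (310,156). The knob top is at top-view (253,232.6).

Run:
```python
from h import *
np.set_printoptions(precision=4,suppress=True)
from workcell import status
print("knob mid/top tri",tri((285.2,150.0),(252.2,232.5)))
print("knob top plane .189 top",plane("top",(252.7,232.7),.189),"side top face",plane("side",(285.4,144.6),.189))
print("hub",tri((318,145.2),(237.4,198)))
h=tri((318,145.2),(237.4,198))[0]
# foot ellipse top: black ring outer
T=cv2.imread("pics/top0.png");S=cv2.imread("pics/side0.png")
# foot visible edge: right edge of ring in zoom (718,185) ; side bottom edge
for n,p in(("top",(210+319/5,170+185/5)),("side",(265+160/5,135+325/5)),("side",(265+380/5,135+325/5)),("side",(265+270/5,135+388/5))): print(n,plane(n,p,0.0))
k=plane("top",(252.7,232.7),.189)
print("btn at side plane z.145",plane("side",(300.3,160),.145), "hole",plane("side",(310,156),.145))
d=(k-h)[:2];print("len",np.linalg.norm(d),"ang",np.degrees(np.arctan2(d[1],d[0])))
b=plane("side",(300.3,160),.145)[:2];print(b)
# reprojections of candidate
o=plane("side",(285.2,160),.0)
for n,p in(("top",(274,262)),): print("cup",plane(n,p,.03))
for nm,p,z in(("jar",(317,140),.087),("tin",(283,148),.072),("jar side",(373,132),.096),("spoon",(313,253),0),("spoon2",(347,278),0)): print(nm,plane("top",p,z))
```

```text
knob mid/top tri (array([0.4688, 0.1202, 0.1735]), [np.float64(8.115411728763528e-05), np.float64(8.115411728754395e-05)])
knob top plane .189 top [0.4675 0.116  0.189 ] side top face [0.4702 0.1171 0.189 ]
hub (array([0.5477, 0.1549, 0.1656]), [np.float64(0.00112422947830628), np.float64(0.0011242294783063058)])
top [0.5446 0.0987 0.    ]
side [0.4896 0.1675 0.    ]
side [0.608 0.157 0.   ]
side [0.5452 0.1028 0.    ]
btn at side plane z.145 [0.5034 0.1205 0.145 ] hole [0.5278 0.1394 0.145 ]
len 0.089092193575043 ang -154.0874611343226
[0.5034 0.1205]
cup [0.4022 0.0948 0.03  ]
jar [ 0.6965 -0.022   0.087 ]
tin [0.6832 0.0638 0.072 ]
jar side [ 0.7093 -0.1586  0.096 ]
spoon [ 0.4223 -0.0019  0.    ]
spoon2 [ 0.3571 -0.0873  0.    ]
```

Run:
```python
from h import *
np.set_printoptions(precision=4,suppress=True)
A=np.array([.548,.157]);u=np.array([-.894,-.447]);v=np.array([.447,-.894])
P=lambda r,s,z:np.r_[A+r*u+s*v,z]
for nm,X in(("knobtop",P(88,0,189)),("btn",P(56,16,145)),("hole",P(28,11,145)),("end",P(104,0,158))):
    X=np.r_[A+(X[:2]-A)*0,0] if 0 else X
for nm,(r,s,z) in dict(knobtop=(.088,0,.189),knobmid=(.088,0,.175),btn=(.056,.016,.145),hole=(.028,.011,.145),endtop=(.104,0,.158)).items():
    print(nm,proj("side",P(r,s,z)),proj("top",P(r,s,z)))
for z in(.1,.11,.12,.125,.13): print(z,[proj("side",np.r_[A+[dx,0],z]) for dx in(-.048,.048)], proj("top",np.r_[A,z]))
for z in (.03,.045,.06): 
  p=plane("side",(295.5,187.4),z); print("drawer",p, p[:2]-A)
print("radio",plane("top",(180,85),.15),plane("side",(408,165),.0))
from scipy.spatial.transform import Rotation as R
from workcell import status
s=status.get_state(); Q=R.from_rotvec(s["ee_rot"]).as_matrix()
t=np.r_[A+.0575*u,.215]; print("shift cm",100*Q.T@(t-s["eef_pos"]),Q[:,0], np.arctan2(.447,.894)-np.arctan2(Q[1,0],Q[0,0]))
```

```text
knobtop [285.0384 144.5136] [251.9191 231.879 ]
knobmid [285.4034 149.9036] [253.2429 232.2357]
btn [301.0091 160.5059] [255.9205 217.0468]
hole [310.1372 156.8839] [248.4365 207.1991]
endtop [279.7951 157.9694] [258.0304 239.0834]
0.1 [array([299.3334, 169.1877]), array([336.8276, 167.4723])] [243.1549 201.2893]
0.11 [array([299.1647, 165.7239]), array([336.8543, 164.0106])] [242.1936 200.7285]
0.12 [array([298.9942, 162.2238]), array([336.8813, 160.5126])] [241.2115 200.1557]
0.125 [array([298.9082, 160.46  ]), array([336.8949, 158.7499])] [240.7125 199.8646]
0.13 [array([298.8219, 158.6868]), array([336.9086, 156.978 ])] [240.208  199.5703]
drawer [0.4873 0.1841 0.03  ] [-0.0607  0.0271]
drawer [0.4876 0.1592 0.045 ] [-0.0604  0.0022]
drawer [0.488  0.1344 0.06  ] [-0.06   -0.0226]
radio [0.8227 0.2968 0.15  ] [0.8345 0.3353 0.    ]
shift cm [ 50.5869 -56.0479   0.7538] [ 0.9078  0.4194 -0.0001] 0.03085795975638067
```

apply_moves:
  commands:
    - [[1,-1.1,0],[0,0,0],8.7]
    - [[3,-3.4,0],[0,0,0],8.7]
    - [[5.6,-6.2,0],[0,0,0],8.7]
    - [[8.6,-9.5,0],[0,0,0],8.7]
    - [[11.6,-12.9,0],[0,0,0],8.7]
    - [[14.7,-16.2,0],[0,0,0],8.7]
    - [[17.7,-19.6,0],[0,0,0],8.7]
    - [[20.7,-23,0],[0,0,0],8.7]
    - [[23.8,-26.3,0],[0,0,0],8.7]
    - [[26.8,-29.7,0],[0,0,0],8.7]
    - [[29.8,-33,0],[0,0,0],8.7]
    - [[32.9,-36.4,0],[0,0,-0.01],8.7]
    - [[35.9,-39.8,0],[0,0,-0.02],8.7]
    - [[39,-43.1,0],[0,0,-0.03],8.7]
    - [[42,-46.5,0],[0,0,-0.03],8.7]
    - [[45,-49.8,0],[0,0,-0.03],8.7]
    - [[47.6,-52.6,0],[0,0,-0.03],8.7]
    - [[49.6,-54.9,0],[0,0,-0.03],8.7]
    - [[50.6,-56,0],[0,0,-0.03],8.7]
    - [[50.6,-56,0],[0,0,-0.03],8.7]

```text
clock: 2.1
eef_pos: [0.4962, 0.1335, 0.2223]
ee_rot: [-3.056, -0.727, 0.0]
ft_force: [-0.1, -0.9, 0.7]
width: 0.0872
gripper_force: 0.0
```

```bash
cat >> h.py <<'E'
from scipy.spatial.transform import Rotation as Rot
from workcell import status
np.set_printoptions(precision=4,suppress=True)
A=np.array([.548,.157]);u=np.array([-.894,-.447]);v=np.array([.447,-.894])
def tgt(X):
    s=status.get_state(); Q=Rot.from_rotvec(s["ee_rot"]).as_matrix()
    print("t",s["clock"],"pos",s["eef_pos"],"F",s["ft_force"],"w",s["width"],s["gripper_force"],"shift cm",100*Q.T@(np.asarray(X)-s["eef_pos"]),"yaw",np.degrees(np.arctan2(Q[1,0],Q[0,0])),"tilt",Q[2])
E
python3 - <<'E'
from h import *
tgt(np.r_[A+.0575*u,.129])
T=optics.camera("top")[:,:,::-1];S=optics.camera("side")[:,:,::-1]
a=cv2.resize(S[105:205,255:355],(400,400),interpolation=cv2.INTER_CUBIC)
b=cv2.resize(T[170:270,200:300],(400,400),interpolation=cv2.INTER_CUBIC)
cv2.imwrite("pics/z2.png",np.hstack([a,b]))
E
```

```text
t 2.1 pos [0.4962 0.1335 0.2223] F [-0.1307 -0.9068  0.663 ] w 0.08715103156336323 0.0 shift cm [-0.0642  0.2253  9.3296] yaw 26.776219300338195 tilt [-0.0001 -0.0007 -1.    ]
```

View pics/z2.png

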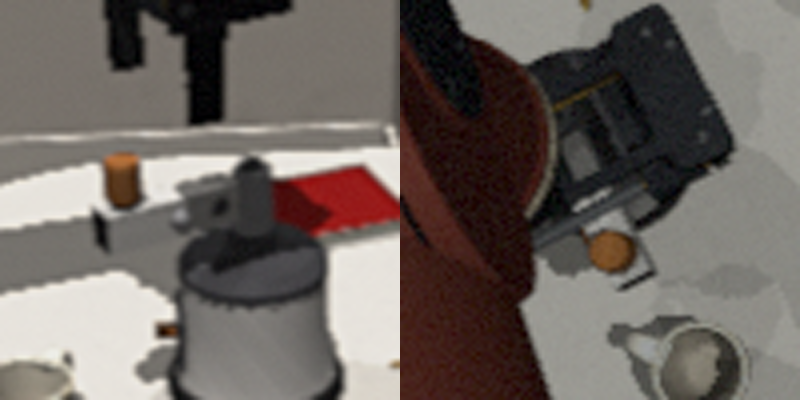

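The open fingers straddle the sleeve, and the knob is clear of the gripper body. I'll descend and then re-measure.

apply_moves:
  commands:
    - [[0,0.1,1],[0,0,0],8.7]
    - [[0,0.1,2.5],[0,0,0],8.7]
    - [[0,0.2,4],[0,0,0],8.7]
    - [[0,0.2,5.5],[0,0,0],8.7]
    - [[0,0.2,7],[0,0,0],8.7]
    - [[0,0.2,8.3],[0,0,0],8.7]
    - [[0,0.2,9],[0,0,0],8.7]
    - [[0,0.2,9.3],[0,0,0],8.7]
    - [[0,0.2,9.3],[0,0,0],8.7]
    - [[0,0.2,9.3],[0,0,0],8.7]

```text
clock: 3.2
eef_pos: [0.4984, 0.1289, 0.1301]
ee_rot: [-3.058, -0.721, -0.001]
ft_force: [-0.0, 0.3, -1.2]
width: 0.0868
gripper_force: 0.0
```

Run:
```python
from h import *
tgt(np.r_[A+.0575*u,.129])
```

```text
t 3.2 pos [0.4984 0.1289 0.1301] F [-0.048   0.2746 -1.182 ] w 0.08682775779820659 0.0 shift cm [-0.0536 -0.2908  0.1094] yaw 26.51813393057766 tilt [ 0.0009  0.0001 -1.    ]
```

apply_moves:
  commands:
    - [[-0.1,-0.3,0.1],[0,0,0],6]
    - [[-0.1,-0.3,0.1],[0,0,0],5]
    - [[-0.1,-0.3,0.1],[0,0,0],4]
    - [[-0.1,-0.3,0.1],[0,0,0],4]
    - [[-0.1,-0.3,0.1],[0,0,0],4]

```text
clock: 3.7
eef_pos: [0.4958, 0.1309, 0.1286]
ee_rot: [-3.058, -0.72, -0.0]
ft_force: [-0.1, -0.2, 0.4]
width: 0.0551
gripper_force: 0.0
```

Run:
```python
from h import *
tgt(np.r_[A+.0575*u,.129])
```

```text
t 3.7 pos [0.4958 0.1309 0.1286] F [-0.1209 -0.2102  0.4174] w 0.05509950432862411 0.0 shift cm [ 0.0872  0.0044 -0.0379] yaw 26.509160461568236 tilt [ 0.0001 -0.     -1.    ]
```

Position is good. Closing on the sleeve.

apply_moves:
  commands:
    - [[0.1,0,0],[0,0,0],3]
    - [[0.1,0,0],[0,0,0],2.7]
    - [[0.1,0,0],[0,0,0],2.4]
    - [[0.1,0,0],[0,0,0],2]
    - [[0.1,0,0],[0,0,0],1.5]
    - [[0.1,0,0],[0,0,0],1]
    - [[0.1,0,0],[0,0,0],1]
    - [[0.1,0,0],[0,0,0],1]

```text
clock: 4.5
eef_pos: [0.4962, 0.1323, 0.1286]
ee_rot: [-3.057, -0.722, 0.0]
ft_force: [-3.0, 5.4, 0.8]
width: 0.0214
gripper_force: 30.0
```

Run:
```python
from h import *
tgt(np.r_[A+.0575*u,.129])
```

```text
t 4.5 pos [0.4962 0.1323 0.1286] F [-3.0356  5.432   0.7897] w 0.021356052142526276 30.00016036152374 shift cm [-0.0134  0.1104 -0.0444] yaw 26.570212776984896 tilt [-0.0001 -0.001  -1.    ]
```

The width is 21.4 mm, so the button is flush. Pulling outward along tool −x.

apply_moves:
  commands:
    - [[-0.1,0,0],[0,0,0],1]
    - [[-0.3,0,0],[0,0,0],1]
    - [[-0.5,0,0],[0,0,0],1]
    - [[-0.7,0,0],[0,0,0],1]
    - [[-0.9,0,0],[0,0,0],1]
    - [[-1.1,0,0],[0,0,0],1]
    - [[-1.3,0,0],[0,0,0],1]
    - [[-1.5,0,0],[0,0,0],1]
    - [[-1.7,0,0],[0,0,0],1]
    - [[-1.9,0,0],[0,0,0],1]
    - [[-2.1,0,0],[0,0,0],1]
    - [[-2.2,0,0],[0,0,0],1]
    - [[-2.3,0,0],[0,0,0],1]
    - [[-2.4,0,0],[0,0,0],1]
    - [[-2.5,0,0],[0,0,0],1]

```text
clock: 6.0
eef_pos: [0.474, 0.1211, 0.1285]
ee_rot: [-3.057, -0.722, 0.0]
ft_force: [-3.9, 4.8, 0.7]
width: 0.0218
gripper_force: 30.0
```

Run:
```python
from h import *
tgt(np.r_[A+.0855*u,.129])
S=optics.camera("side")[:,:,::-1]
cv2.imwrite("pics/z3.png",cv2.resize(S[115:215,245:345],(500,500),interpolation=cv2.INTER_CUBIC))
```

```text
t 6.0 pos [0.474  0.1211 0.1285] F [-3.8531  4.7801  0.6813] w 0.02184143664007704 29.99960310640745 shift cm [-0.32    0.1016 -0.0538] yaw 26.56459632737503 tilt [ 0.0001 -0.001  -1.    ]
```

View pics/z3.png

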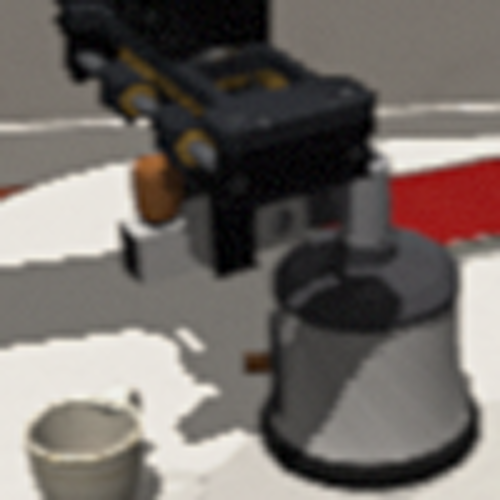

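The sleeve is sliding and has moved about 25 mm. The inner hole, seen at zoom (290,220), is approaching the button. Next come small steps until it latches.

apply_moves:
  commands:
    - [[-0.05,0,0],[0,0,0],1]
    - [[-0.1,0,0],[0,0,0],1]
    - [[-0.15,0,0],[0,0,0],1]
    - [[-0.2,0,0],[0,0,0],1]
    - [[-0.25,0,0],[0,0,0],1]
    - [[-0.3,0,0],[0,0,0],1]
    - [[-0.3,0,0],[0,0,0],1]

```text
clock: 6.75
eef_pos: [0.4716, 0.1199, 0.1286]
ee_rot: [-3.057, -0.722, -0.001]
ft_force: [-0.2, 4.9, -2.4]
width: 0.0216
gripper_force: 30.0
```

Run:
```python
from h import *
tgt(np.r_[A+.0855*u,.129])
```

```text
t 6.75 pos [0.4716 0.1199 0.1286] F [-0.2264  4.9435 -2.4165] w 0.021629967214222327 29.999788706190884 shift cm [-0.0484  0.098  -0.0445] yaw 26.571984187108384 tilt [ 0.0008 -0.0009 -1.    ]
```

apply_moves:
  commands:
    - [[-0.05,0,0],[0,0,0],1]
    - [[-0.1,0,0],[0,0,0],1]
    - [[-0.15,0,0],[0,0,0],1]
    - [[-0.15,0,0],[0,0,0],1]

```text
clock: 7.15
eef_pos: [0.4703, 0.1192, 0.1286]
ee_rot: [-3.056, -0.722, -0.001]
ft_force: [-0.3, 4.8, -1.6]
width: 0.0216
gripper_force: 30.0
```

Run:
```python
from h import *
tgt(np.r_[A+.0855*u,.129])
S=optics.camera("side")[:,:,::-1]
cv2.imwrite("pics/z4.png",cv2.resize(S[135:185,265:325],(720,600),interpolation=cv2.INTER_CUBIC))
```

```text
t 7.15 pos [0.4703 0.1192 0.1286] F [-0.2518  4.8347 -1.636 ] w 0.021556694543176325 29.999585406621918 shift cm [ 0.0882  0.0949 -0.0407] yaw 26.569802101881425 tilt [ 0.0011 -0.0008 -1.    ]
```

View pics/z4.png

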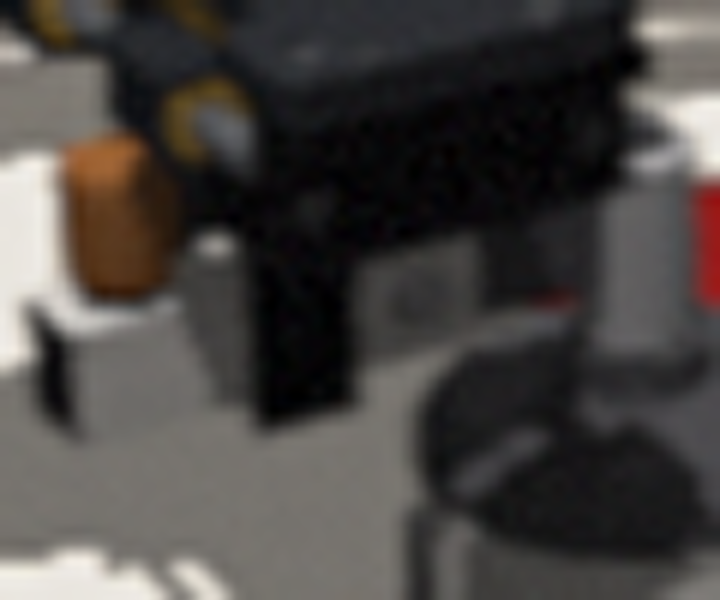

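The disc at side px (300,159) is over the button position but in shadow, so I can't tell if it popped. I'll pull slightly more and read the force.

apply_moves:
  commands:
    - [[-0.05,0,0],[0,0,0],1]
    - [[-0.1,0,0],[0,0,0],1]
    - [[-0.1,0,0],[0,0,0],1]

```text
clock: 7.5
eef_pos: [0.47, 0.119, 0.1287]
ee_rot: [-3.056, -0.722, -0.003]
ft_force: [2.9, 6.7, -4.4]
width: 0.0215
gripper_force: 30.0
```

Run:
```python
from h import *
tgt(np.r_[A+.0855*u,.129])
s=status.get_state(); print(s["ft_force"][:2]@u, s["wrist_torque"])
```

```text
t 7.5 pos [0.47   0.119  0.1287] F [ 2.8741  6.6966 -4.3769] w 0.021498043773067632 29.99903459683992 shift cm [ 0.1254  0.0927 -0.0325] yaw 26.573783105968097 tilt [ 0.0025 -0.0008 -1.    ]
-5.56278050470133 [ 1.3543 -0.6323  0.208 ]
```

It only advanced 0.4 mm of 1 mm and the resistance rose, so the button has latched. I'll ease off, release, lift and check.

apply_moves:
  commands:
    - [[0.1,0,0],[0,0,0],1]
    - [[0.1,0.1,0],[0,0,0],3]
    - [[0.1,0,0],[0,0,0],5]
    - [[0.1,0,0],[0,0,0],7]
    - [[0.1,0,0],[0,0,0],7]
    - [[0.1,0,0],[0,0,0],7]
    - [[0.1,0,-1],[0,0,0],7]
    - [[0.1,0,-2.5],[0,0,0],7]
    - [[0.1,0,-4.5],[0,0,0],7]
    - [[0.1,0,-6.5],[0,0,0],7]
    - [[0.1,0,-8],[0,0,0],7]
    - [[0.1,0,-9],[0,0,0],7]
    - [[0.1,0,-9],[0,0,0],7]

```text
clock: 8.8
eef_pos: [0.471, 0.1185, 0.2202]
ee_rot: [3.057, 0.72, 0.004]
ft_force: [-0.8, -0.4, -0.1]
width: 0.07
gripper_force: 0.0
```

Run:
```python
from h import *
S=optics.camera("side")[:,:,::-1]; T=optics.camera("top")[:,:,::-1]
a=cv2.resize(S[125:195,255:325],(400,400),interpolation=cv2.INTER_CUBIC)
b=cv2.resize(T[190:270,210:290],(400,400),interpolation=cv2.INTER_CUBIC)
cv2.imwrite("pics/z5.png",np.hstack([a,b]))
for n,I,(x0,y0,x1,y1) in(("side",S,(258,130,300,165)),("top",T,(235,220,275,262))):
    h=cv2.cvtColor(I,cv2.COLOR_BGR2HSV)[y0:y1,x0:x1]
    m=((h[...,0]<16)&(h[...,1]>100)&(h[...,2]>40)).astype(np.uint8)
    k,l,st,c=cv2.connectedComponentsWithStats(m)
    for i in range(1,k):
        if st[i,4]>8: print(n,st[i],c[i]+[x0,y0])
print("expect",[ (proj("side",np.r_[A+.116*u,z]),proj("top",np.r_[A+.116*u,z])) for z in(.175,.189)], proj("side",np.r_[A+.056*u+.016*v,.145]))
tgt(np.r_[A+.116*u,.2])
```

```text
side [12 16  9 14 98] [274.051  152.4694]
top [ 3  0  9 21 68] [242.9265 230.8235]
top [19 19 11 11 87] [258.9195 244.092 ]
expect [(array([274.6655, 152.7269]), array([259.0241, 243.7315])), (array([274.2104, 147.2946]), array([257.7905, 243.5645]))] [301.0091 160.5059]
t 8.9 pos [0.4701 0.1182 0.2183] F [ 0.5786 -0.7193  0.0994] w 0.07006890091040086 0.0 shift cm [-2.8898  0.0131  1.8309] yaw 26.509974356172652 tilt [-0.0002  0.     -1.    ]
```

View pics/z5.png

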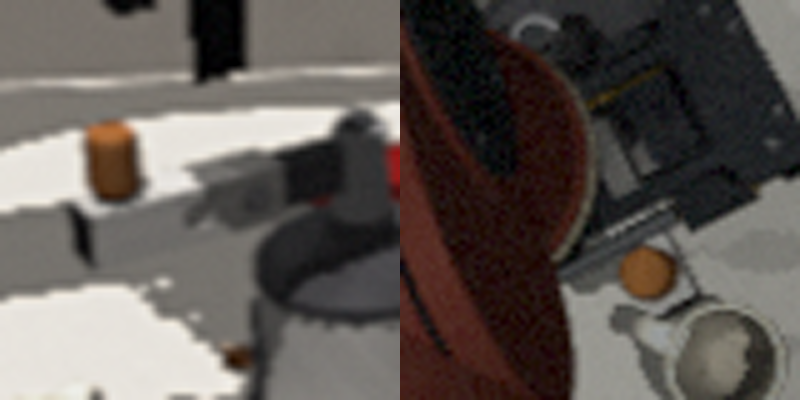

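The knob matches the expected long-arm position (116 mm) within 1 px in both views. Moving over the knob and gripping it.

apply_moves:
  commands:
    - [[-1,0,0],[0,0,0],7]
    - [[-2,0,0],[0,0,0],7]
    - [[-2.9,0,0],[0,0,0],7]
    - [[-2.9,0,1],[0,0,0],6]
    - [[-2.9,0,2.5],[0,0,0],5]
    - [[-2.9,0,4],[0,0,0],5]
    - [[-2.9,0,5],[0,0,0],5]
    - [[-2.9,0,5.4],[0,0,0],5]
    - [[-2.9,0,5.4],[0,0,0],5]
    - [[-2.9,0,5.4],[0,0,0],5]

```text
clock: 9.9
eef_pos: [0.4446, 0.1055, 0.165]
ee_rot: [-3.058, -0.721, -0.001]
ft_force: [-0.3, -0.1, -0.3]
width: 0.0498
gripper_force: 0.0
```

Run:
```python
from h import *
tgt(np.r_[A+.116*u,.164])
```

```text
t 9.9 pos [0.4446 0.1055 0.165 ] F [-0.3108 -0.0841 -0.2568] w 0.049823124829399365 0.0 shift cm [-0.0415  0.0149  0.0967] yaw 26.519867264386683 tilt [ 0.0006  0.     -1.    ]
```

apply_moves:
  commands:
    - [[0,0,0],[0,0,0],3]
    - [[0,0,0],[0,0,0],2.4]
    - [[0,0,0],[0,0,0],1.8]
    - [[0,0,0],[0,0,0],1.5]
    - [[0,0,0],[0,0,0],1.5]
    - [[0,0,0],[0,0,0],1.5]

```text
clock: 10.5
eef_pos: [0.4443, 0.1054, 0.1647]
ee_rot: [-3.058, -0.721, -0.0]
ft_force: [-1.1, 0.9, 1.3]
width: 0.0231
gripper_force: 30.0
```

Run:
```python
from h import *
tgt(np.r_[A+.116*u,.164])
# circle in tool frame: tool x = -u dir (26.5deg), tool y = v. position = A+.116*(cos,sin); start angle = arm angle
s=status.get_state();Q=Rot.from_rotvec(s["ee_rot"]).as_matrix()
p=s["eef_pos"][:2]; r=p-A; print("r",np.linalg.norm(r),"ang",np.degrees(np.arctan2(r[1],r[0])))
ang=np.arctan2(r[1],r[0])
for c in range(4):
    out=[]; 
    a0=ang-np.radians(100*c)
    for i in range(1,21):
        a=a0-np.radians(5*i); d=.116*np.array([np.cos(a)-np.cos(a0),np.sin(a)-np.sin(a0),0])
        out.append(np.round(100*Q.T@d,2)[:2].tolist())
    print(c,out)
```

```text
t 10.5 pos [0.4443 0.1054 0.1647] F [-1.0735  0.8781  1.2991] w 0.023070058571690307 30.000238042557612 shift cm [-0.0133  0.021   0.0663] yaw 26.51930191633578 tilt [ 0.0001 -0.     -1.    ]
r 0.11581164788349291 ang -153.538952110601
0 [[0.05, -1.01], [0.18, -2.01], [0.4, -3.0], [0.7, -3.97], [1.09, -4.9], [1.56, -5.8], [2.1, -6.65], [2.72, -7.45], [3.41, -8.2], [4.15, -8.88], [4.96, -9.5], [5.81, -10.04], [6.71, -10.51], [7.64, -10.89], [8.61, -11.2], [9.6, -11.41], [10.6, -11.55], [11.61, -11.59], [12.62, -11.54], [13.63, -11.41]]
1 [[0.99, 0.22], [1.95, 0.53], [2.89, 0.91], [3.78, 1.38], [4.64, 1.93], [5.44, 2.54], [6.18, 3.23], [6.87, 3.97], [7.48, 4.78], [8.03, 5.63], [8.49, 6.53], [8.88, 7.47], [9.18, 8.43], [9.4, 9.42], [9.53, 10.42], [9.57, 11.43], [9.53, 12.44], [9.4, 13.45], [9.18, 14.44], [8.87, 15.4]]
2 [[-0.39, 0.93], [-0.86, 1.83], [-1.4, 2.68], [-2.02, 3.49], [-2.7, 4.23], [-3.45, 4.92], [-4.25, 5.53], [-5.11, 6.07], [-6.0, 6.54], [-6.94, 6.93], [-7.91, 7.23], [-8.89, 7.45], [-9.9, 7.58], [-10.91, 7.62], [-11.92, 7.58], [-12.92, 7.44], [-13.91, 7.22], [-14.87, 6.92], [-15.81, 6.53], [-16.71, 6.06]]
3 [[-0.85, -0.54], [-1.66, -1.16], [-2.4, -1.85], [-3.08, -2.59], [-3.7, -3.4], [-4.24, -4.25], [-4.71, -5.15], [-5.09, -6.08], [-5.4, -7.05], [-5.62, -8.04], [-5.75, -9.04], [-5.79, -10.05], [-5.74, -11.06], [-5.61, -12.07], [-5.39, -13.05], [-5.09, -14.02], [-4.7, -14.95], [-4.23, -15.85], [-3.69, -16.7], [-3.07, -17.51]]
```

apply_moves:
  commands:
    - [[0.05,-1,0],[0,0,0],1.5]
    - [[0.2,-2,0],[0,0,0],1.5]
    - [[0.4,-3,0],[0,0,0],1.5]
    - [[0.7,-4,0],[0,0,0],1.5]
    - [[1.1,-4.9,0],[0,0,0],1.5]
    - [[1.6,-5.8,0],[0,0,0],1.5]
    - [[2.1,-6.6,0],[0,0,0],1.5]
    - [[2.7,-7.5,0],[0,0,0],1.5]
    - [[3.4,-8.2,0],[0,0,0],1.5]
    - [[4.2,-8.9,0],[0,0,0],1.5]
    - [[5,-9.5,0],[0,0,0],1.5]
    - [[5.8,-10,0],[0,0,0],1.5]
    - [[6.7,-10.5,0],[0,0,0],1.5]
    - [[7.6,-10.9,0],[0,0,0],1.5]
    - [[8.6,-11.2,0],[0,0,0],1.5]
    - [[9.6,-11.4,0],[0,0,0],1.5]
    - [[10.6,-11.5,0],[0,0,0],1.5]
    - [[11.6,-11.6,0],[0,0,0],1.5]
    - [[12.6,-11.5,0],[0,0,0],1.5]
    - [[13.6,-11.4,0],[0,0,0],1.5]

```text
clock: 12.5
eef_pos: [0.5157, 0.2691, 0.1646]
ee_rot: [-3.057, -0.721, -0.0]
ft_force: [-3.2, 1.2, 3.6]
width: 0.0228
gripper_force: 30.0
```

Run:
```python
from h import *
a=np.radians(-153.54-100); t=np.r_[A+.116*np.array([np.cos(a),np.sin(a)]),.164]; tgt(t)
r=status.get_state()["eef_pos"][:2]-A; print(np.linalg.norm(r),np.degrees(np.arctan2(r[1],r[0])))
```

```text
t 12.5 pos [0.5157 0.2691 0.1646] F [-3.2247  1.2491  3.5654] w 0.022774820169889468 30.000559219624847 shift cm [-0.0931  0.0492  0.061 ] yaw 26.546888751869634 tilt [ 0.0005 -0.001  -1.    ]
0.1166496187313102 106.05239494898191
```

Tracking is clean, with little force. Continuing without pause through the heavy point.

apply_moves:
  commands:
    - [[1,0.2,0],[0,0,0],1.5]
    - [[1.95,0.5,0],[0,0,0],1.5]
    - [[2.9,0.9,0],[0,0,0],1.5]
    - [[3.8,1.4,0],[0,0,0],1.5]
    - [[4.6,1.9,0],[0,0,0],1.5]
    - [[5.4,2.5,0],[0,0,0],1.5]
    - [[6.2,3.2,0],[0,0,0],1.5]
    - [[6.9,4,0],[0,0,0],1.5]
    - [[7.5,4.8,0],[0,0,0],1.5]
    - [[8,5.6,0],[0,0,0],1.5]
    - [[8.5,6.5,0],[0,0,0],1.5]
    - [[8.9,7.5,0],[0,0,0],1.5]
    - [[9.2,8.4,0],[0,0,0],1.5]
    - [[9.4,9.4,0],[0,0,0],1.5]
    - [[9.5,10.4,0],[0,0,0],1.5]
    - [[9.6,11.4,0],[0,0,0],1.5]
    - [[9.5,12.4,0],[0,0,0],1.5]
    - [[9.4,13.4,0],[0,0,0],1.5]
    - [[9.2,14.4,0],[0,0,0],1.5]
    - [[8.9,15.4,0],[0,0,0],1.5]

```text
clock: 14.5
eef_pos: [0.6632, 0.1706, 0.1636]
ee_rot: [-3.056, -0.722, 0.002]
ft_force: [-3.2, 5.3, -1.2]
width: 0.023
gripper_force: 30.0
```

Run:
```python
from h import *
a=np.radians(-153.54-200); t=np.r_[A+.116*np.array([np.cos(a),np.sin(a)]),.164]; tgt(t)
r=status.get_state()["eef_pos"][:2]-A; print(np.linalg.norm(r),np.degrees(np.arctan2(r[1],r[0])))
```

```text
t 14.5 pos [0.6632 0.1706 0.1636] F [-3.158   5.263  -1.1603] w 0.02297365530541344 30.0002160994336 shift cm [-0.0183  0.0558 -0.0431] yaw 26.579948483182577 tilt [-0.001  -0.0021 -1.    ]
0.1159808875616729 6.750358350360098
```

apply_moves:
  commands:
    - [[-0.4,0.9,0],[0,0,0],1.5]
    - [[-0.9,1.8,0],[0,0,0],1.5]
    - [[-1.4,2.7,0],[0,0,0],1.5]
    - [[-2,3.5,0],[0,0,0],1.5]
    - [[-2.7,4.2,0],[0,0,0],1.5]
    - [[-3.4,4.9,0],[0,0,0],1.5]
    - [[-4.2,5.5,0],[0,0,0],1.5]
    - [[-5.1,6.1,0],[0,0,0],1.5]
    - [[-6,6.5,0],[0,0,0],1.5]
    - [[-6.9,6.9,0],[0,0,0],1.5]
    - [[-7.9,7.2,0],[0,0,0],1.5]
    - [[-8.9,7.4,0],[0,0,0],1.5]
    - [[-9.9,7.6,0],[0,0,0],1.5]
    - [[-10.9,7.6,0],[0,0,0],1.5]
    - [[-11.9,7.6,0],[0,0,0],1.5]
    - [[-12.9,7.4,0],[0,0,0],1.5]
    - [[-13.9,7.2,0],[0,0,0],1.5]
    - [[-14.9,6.9,0],[0,0,0],1.5]
    - [[-15.8,6.5,0],[0,0,0],1.5]
    - [[-16.7,6.1,0],[0,0,0],1.5]

```text
clock: 16.5
eef_pos: [0.5414, 0.0417, 0.1651]
ee_rot: [-3.057, -0.721, -0.004]
ft_force: [3.7, 8.8, -5.5]
width: 0.0231
gripper_force: 30.0
```

Run:
```python
from h import *
a=np.radians(-153.54-300); t=np.r_[A+.116*np.array([np.cos(a),np.sin(a)]),.164]; tgt(t)
r=status.get_state()["eef_pos"][:2]-A; print(np.linalg.norm(r),np.degrees(np.arctan2(r[1],r[0])))
```

```text
t 16.5 pos [0.5414 0.0417 0.1651] F [ 3.6548  8.7986 -5.5437] w 0.02310410711103542 29.998808519449085 shift cm [-0.066   0.0164  0.1129] yaw 26.551356956488558 tilt [ 0.0026  0.0001 -1.    ]
0.11552916449437436 -93.29891633410826
```

apply_moves:
  commands:
    - [[-0.85,-0.55,0],[0,0,0],1.5]
    - [[-1.7,-1.2,0],[0,0,0],1.5]
    - [[-2.4,-1.8,0],[0,0,0],1.5]
    - [[-3.1,-2.6,0],[0,0,0],1.5]
    - [[-3.7,-3.4,0],[0,0,0],1.5]
    - [[-4.2,-4.2,0],[0,0,0],1.5]
    - [[-4.7,-5.1,0],[0,0,0],1.5]
    - [[-5.1,-6.1,0],[0,0,0],1.5]
    - [[-5.4,-7,0],[0,0,0],1.5]
    - [[-5.6,-8,0],[0,0,0],1.5]
    - [[-5.75,-9,0],[0,0,0],1.5]
    - [[-5.8,-10,0],[0,0,0],1.5]
    - [[-5.75,-11.1,0],[0,0,0],1.5]
    - [[-5.6,-12.1,0],[0,0,0],1.5]
    - [[-5.4,-13,0],[0,0,0],1.5]
    - [[-5.1,-14,0],[0,0,0],1.5]
    - [[-4.8,-14.7,0],[0,0,0],1.5]
    - [[-4.6,-15.1,0],[0,0,0],1.5]
    - [[-4.6,-15.1,0],[0,0,0],1.5]
    - [[-4.6,-15.1,0],[0,0,0],1.5]

```text
clock: 18.5
eef_pos: [0.4327, 0.1565, 0.1646]
ee_rot: [-3.056, -0.721, -0.0]
ft_force: [-1.9, 3.6, 2.2]
width: 0.0228
gripper_force: 30.0
```

Run:
```python
from h import *
tgt([0,0,0])
r=status.get_state()["eef_pos"][:2]-A; print(np.linalg.norm(r),np.degrees(np.arctan2(r[1],r[0])))
```

```text
t 18.5 pos [0.4327 0.1565 0.1646] F [-1.9093  3.5578  2.2309] w 0.02284490182866828 30.000307504087687 shift cm [-45.7069  -5.3235  16.4449] yaw 26.559193584520607 tilt [ 0.0006 -0.0015 -1.    ]
0.11534075018452064 -179.74061564130633
```

It has turned 386° and is stopped outside the heavy zone. Releasing, lifting and moving clear.

apply_moves:
  commands:
    - [[0,0,0],[0,0,0],2.6]
    - [[0,0,0],[0,0,0],4]
    - [[0,0,0],[0,0,0],5]
    - [[0,0,0],[0,0,0],5]
    - [[0,0,-1],[0,0,0],5]
    - [[0,0,-3],[0,0,0],5]
    - [[0,0,-6],[0,0,0],5]
    - [[0,0,-9],[0,0,0],5]
    - [[-1,3,-11],[0,0,0],5]
    - [[-2,6,-12],[0,0,0],5]
    - [[-2,10,-12],[0,0,0],5]
    - [[-2,14,-12],[0,0,0],5]
    - [[-2,18,-12],[0,0,0],5]
    - [[-2,22,-12],[0,0,0],5]
    - [[-2,24,-12],[0,0,0],5]
    - [[-2,24,-12],[0,0,0],5]

```text
clock: 20.1
eef_pos: [0.5225, -0.0714, 0.2844]
ee_rot: [-3.059, -0.714, 0.001]
ft_force: [0.7, 0.3, 0.7]
width: 0.0501
gripper_force: 0.0
```

Run:
```python
from h import *
S=optics.camera("side")[:,:,::-1]; T=optics.camera("top")[:,:,::-1]
a=cv2.resize(S[125:325,220:440],(440,400),interpolation=cv2.INTER_CUBIC)
b=cv2.resize(T[170:250,210:282],(360,400),interpolation=cv2.INTER_CUBIC)
cv2.imwrite("pics/z6.png",np.hstack([a,b])); print(status.get_state()["clock"])
w=np.array([-1,0.]);print(proj("side",np.r_[A+.116*w,.175]),proj("top",np.r_[A+.116*w,.175]))
# arm -y... change in bystander areas
S0=cv2.imread("pics/side0.png")
for nm,(x0,y0,x1,y1) in dict(cup=(245,190,280,225),spoon=(232,232,280,270),jar=(372,200,405,248),tin=(364,184,392,222),pepper=(395,235,428,292),sard=(215,282,275,330)).items():
    print(nm,np.abs(S[y0:y1,x0:x1].astype(int)-S0[y0:y1,x0:x1]).mean())
```

```text
20.2
[270.2346 143.5062] [235.0817 250.0707]
cup 20.345306122448978
spoon 12.973866959064328
jar 6.613846801346801
tin 7.735588972431078
pepper 6.652135388977494
sard 26.369675925925925
```

View pics/z6.png

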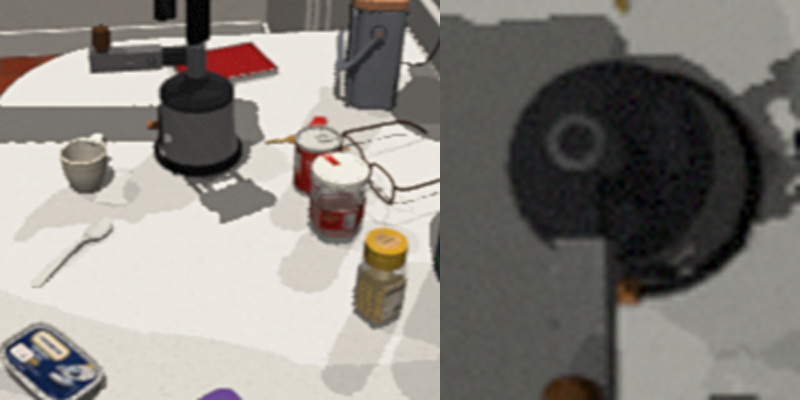

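The arm is in its long position, with the knob at side px (270,144) as predicted. The bystanders stand where they were; the pixel differences there are shadows. Handing in.

```bash
python3 -c "
from workcell import close_job
print(close_job())"
```

```text
the job is handed in; nothing more can be done
None
```

The mill is on its long crank arm and I turned it about 386° clockwise, steadily through the heavy point. The job was handed in at about 20 s, with the bystanders left standing. The latch showed as pull resistance and the knob at 116 mm; the popped button itself was too shadowed to see.

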